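# Fetch a halo ring off the drying rack with a flat lifter

## Robot

A 7-joint arm with a two-finger parallel gripper is mounted at the origin on a cart in front of the work surface, level with it; the furniture and walls round the work are solid. World frame = base frame: x ahead of the robot, y to its left, z up, the work surface at z = 0. Lengths are in m, angles in rad, forces in N, time in s.
With the tool pointing down it reaches from about 0.35 to 0.9 m from the base axis. Payload 7.2 kg.
Tool frame: the origin (TCP) lies midway between the tips of the shut fingers; the grasp point (between the pads) lies 19 mm behind it; y points along the fingers, z is the direction in which the jaws open and shut, and the axes are right-handed (so a half turn about y gives the same grasp; the last joint's range is limited). The gripper opens to 85 mm and grips with 20 to 120 N. Pads are 22 mm wide; open, the fingers measure 114 mm over their backs; the gripper's body (76 mm by 85 mm) begins 54 mm behind the grasp point. The pads swing forward as they close: fully open they stand 13 mm farther back than shut.
Start: joints at [-1.398, 0.411, -0.013, 1.596, 0.006, 1.134, -0.082], TCP at [0.149, 0.607, 0.231] pointing down, gripper open.
Joint ranges: [-2.95, 2.95], [-0.29, 1.99], [-1.47, 1.44], [0.14, 2.54], [-1.03, 4.17], [0.13, 1.85], [-2.86, 2.86]. Speed limits (rad/s): [2.39, 2.39, 3.01, 3.01, 3.14, 3.14, 3.14].

## Interface

Orientations are given as [roll, pitch, yaw] about the fixed x, y, z axes, in that order (R = Rz(yaw) Ry(pitch) Rx(roll)).
In Python, from workcell import bot gives the robot as it stands. The module is installed in compiled form; this text tells all that it offers.
- The arm moves only by the tool jog_arm, never from a script. Its argument "deltas" is text: rows parted by semicolons, each of 6 numbers parted by spaces: the shift along the tool's x, y, z in mm, then the turn, a rotation vector about the tool's x, y, z in degrees. A call has 1 to 20 rows; each row is the pose to reach, as a shift and turn from the pose measured when the call began, along the tool's axes at that moment; what a row does not reach only later rows make up. A row lasts 1/12 s, in which the tool goes at most 41.7 mm and 7.16 degrees, less where a joint would pass 70% of its speed; a pose out of reach is approached as far as the arm can. A call with a gripper value outside its range is refused whole. "fingers" is the opening, from 0 (shut) to 1 (fully open), set as the call begins (left out, the last holds). The fingers move at their own pace and stop on an object; "squeeze" is the grip in N (left out, the last holds). Time passes only in rows, so rows that repeat a pose let the fingers close. It gives the time, the measured TCP pose, the force and the opening at its end, in the units of the state.
- bot.read_state(): the state, without advancing time (a new reading comes with each control period).
- bot.get_image(name): name is "side" or "top" or "wrist"; returns a dict with "img" (384x512x3 uint8, blue, green, red), "vertical_fov" (degrees; the focal length in pixels is half the picture's height over the tangent of half this angle, whatever the lens; pixels are square), "cx", "cy" (the principal point, pixels), "eye" and "attitude" of the camera in the world. Camera axes: x right, y down, z forward; pixel columns grow to the right and rows downward; lengths in m; the calibration is good to about 2 mm. A picture is of the moment at which its call begins. There is no depth.
- bot.finish_job(): hands the job in, once; it reports no verdict.
The state is a dict: "t": time; "joint_pos": joint angles; "qvel": joint speeds; "tau": joint torques, N m; "tool_pos": TCP position; "orientation": TCP orientation; "contact_force": force on the tool from outside, world axes, zero at the start; "wrist_torque": the same for the moment, N m; "gripper_width": opening from 0.0 (shut) to 1.0 (fully open).
Only numpy, scipy, OpenCV 4.12 (cv2) and the standard library are available. Lean on these libraries where they do the work, as an engineer would, in place of code of your own. Each camera call takes 0.05 s, during which the arm holds its last target.

## Task

Pick up the flat metal lifter by its wooden handle, slide its blade under the white halo ring that lies on the drying rack, and lift the ring off the rack on the blade. Then set the lifter down flat and wholly on its plywood board, with the ring still lying on the blade, and let go. Do not touch the ring with the gripper, and leave the roll of masking tape and the spare ring where they are.

Things in the scene. Friction and masses are not known exactly. Their poses are not given: they have to be found in the camera images.
- lifter: Flat steel lifter (spatula) with a bridge handle, 0.18 kg, loose, starts flat on the board. Sheet 215 x 50 mm, 3 mm thick. Origin: underside of the sheet, below the handle's middle; x along the sheet to the tip, z up. Sheet from x = -55 (tail) to +160 mm (tip); free blade x = +45 to +160; the ring sits well with its middle at x = +105 mm.
- lifter_grip (a point): Centre of the straight wooden handle bar: 84 mm long (along the lifter's x), 18 mm wide, 18 mm high, centre 48 mm above the sheet's underside. It stands on two steel posts of 12 mm diameter at x = -33 and +33 mm; the space below the bar, down to the sheet, is open. Axes as the lifter's.
- lifter_tip (a point): Middle of the front edge (tip) of the blade, at its underside.
- lifter_tail (a point): Middle of the rear edge of the sheet, at its underside.
- ring: White plastic halo ring for a headlamp, 0.03 kg, loose, about 100 mm outer and 80 mm inner diameter, 9 mm thick, with a small black connector tab reaching 54 mm from the origin to -y. It lies flat across the two rails of the rack. Origin: at the ring's underside; the middle of the round ring is 4 mm from it to +y. z up.
- drying_rack: Fixed rack on the bench: dark base plate 100 x 102 mm, 6 mm thick, with two aluminium rails along x, 100 mm long, 14 mm wide, tops 45 mm above the bench. Origin: centre of the underside; z up. The gap between the rails is 74 mm wide (along y), open at both ends, free from 6 to 45 mm up. +x points roughly to world +y; the room to slide in from is on the -x side, over the board.
- board: Fixed plywood board lying on the bench before the rack, 260 mm long (x) by 120 mm wide (y), 10 mm thick. Origin: centre of its underside; x points roughly to world +x, z up. The lifter starts on it, its x axis roughly along the board's.
- tape_roll: Roll of beige masking tape, 100 mm across and 25 mm high, lying on the bench beside the rack, on either side of it; a bystander. Origin: centre of its underside.
- spare_ring: A second white halo ring, about 89 mm across and 9 mm thick, lying flat on the bench beyond the rack (further along the rack's +x); a bystander. Origin: its underside, near the middle.

How it is judged:
On the way:
1. the ring is lifted clear of the rack on the blade of the lifter (height (world z) of ring above 0.06 m and contact force between ring and lifter above 0.05 N and contact force between ring and drying_rack below 0.02 N), for 0.2 s.
At the end, for the whole second after the job is handed in: The lifter lies flat on the board (3 degrees), middles of its tip and tail edges over the board (5 mm past its ends allowed); the ring lies flat on the blade (10 degrees), its origin 75 to 150 mm ahead of the lifter's origin and within 25 mm of its middle line; both at rest (x of ring in the frame of lifter between 0.075 and 0.15 m and y of ring in the frame of lifter between -0.025 and 0.025 m and z of ring in the frame of lifter between 0 and 0.01 m and angle between ring's own z axis and vertical below 0.17 rad and contact force between ring and lifter above 0.05 N and contact force between lifter and board above 0.5 N and angle between lifter's own z axis and vertical below 0.05 rad and x of lifter_tip in the frame of board between -0.135 and 0.135 m and y of lifter_tip in the frame of board between -0.06 and 0.06 m and x of lifter_tail in the frame of board between -0.135 and 0.135 m and y of lifter_tail in the frame of board between -0.06 and 0.06 m and linear speed of each of ring, lifter below 0.02 m/s); the robot touches nothing.
It fails at once if the gripper touches the ring (contact force between any of the fingers, the arm and ring above 0.3 N).
It fails at once if the roll of masking tape is shifted by more than 20 mm (distance of tape_roll from where it was at the start of the episode above 0.02 m).
It fails at once if the spare ring is shifted by more than 20 mm (distance of spare_ring from where it was at the start of the episode above 0.02 m).
It also fails if it takes over 64 s, if anything falls off the work surface, if the arm or the gripper's body presses on something with over 40 N, if the wrist force passes 120 N, or if a joint passes its speed limit or range.

## Working session

There is one attempt and no reset: what is moved stays moved. The work goes in short steps, Python scripts to look and compute and a tool call to move; the robot and the scene stay as the last step left them, time stands still between calls to the robot, and variables do not carry over. Pictures are saved under pics/ and viewed, and the job is handed in when it is done.

Besides the shell and the picture viewer there is one more tool, called after "Request:" by a JSON object that holds its "name" and its "arguments". jog_arm: Moves the arm, as the interface text tells. Its arguments: {"type":"object","properties":{"deltas":{"type":"string"},"fingers":{"type":"number"},"squeeze":{"type":"number"}},"required":["deltas"]}

```bash
mkdir -p pics; cat > h.py <<'E'
from workcell import bot
import numpy as np, cv2
from scipy.spatial.transform import Rotation as R
def grab(n,f):
    d=bot.get_image(n); cv2.imwrite('pics/'+f,d['img']); np.save('pics/'+f+'.npy',d,allow_pickle=True); return d
def ld(f): return np.load('pics/'+f+'.npy',allow_pickle=True).item()
def att(d):
    a=np.array(d['attitude'],float)
    return a if a.shape==(3,3) else R.from_euler('xyz',a).as_matrix()
def ray(d,u,v):
    f=d['img'].shape[0]/2/np.tan(np.radians(d['vertical_fov'])/2)
    r=att(d)@np.array([(u-d['cx'])/f,(v-d['cy'])/f,1]); return np.array(d['eye']),r
def onz(d,u,v,z):
    e,r=ray(d,u,v); return e+r*(z-e[2])/r[2]
def proj(d,p):
    f=d['img'].shape[0]/2/np.tan(np.radians(d['vertical_fov'])/2)
    c=att(d).T@(np.array(p)-np.array(d['eye'])); return c[:2]/c[2]*f+[d['cx'],d['cy']]
E
python3 - <<'E'
from h import *
print(bot.read_state())
for n in ('side','top','wrist'):
    d=grab(n,n+'0.png'); print(n,{k:v for k,v in d.items() if k!='img'})
a=np.vstack([ld(n+'0.png')['img'] for n in ('side',)])
E
```

```text
{'t': 0.0, 'joint_pos': array([-1.39819778,  0.41192918, -0.01274701,  1.5970741 ,  0.00556199,
        1.13431108, -0.08219434]), 'qvel': array([ 0.00269801,  0.00068225, -0.00038963, -0.00121236,  0.00041823,
       -0.00040709,  0.00042788]), 'tau': array([-2.47653943e-04, -6.00622416e+01,  6.82047419e-01, -2.99402618e+01,
        1.38555697e-02,  1.08595501e-02,  1.16709015e-05]), 'tool_pos': array([0.14893528, 0.60646016, 0.23042234]), 'orientation': array([-1.57248193e+00, -7.16622932e-05, -2.40752066e-01]), 'contact_force': array([0.18266691, 0.16437303, 0.89051892]), 'wrist_torque': array([-0.06216564,  0.01512408, -0.04678335]), 'gripper_width': 1.0020104852368101}
side {'vertical_fov': 42.95390519576696, 'cx': 258.69931289696837, 'cy': 191.18249699305406, 'eye': array([ 0.10398158, -0.4155971 ,  0.46727355]), 'attitude': array([-1.98834819, -0.0143811 , -0.51592778])}
top {'vertical_fov': 48.294367514273596, 'cx': 259.1801527847611, 'cy': 197.458223653537, 'eye': array([0.39454228, 0.37148504, 0.88898154]), 'attitude': array([-2.96800399,  0.01778857, -1.5667333 ])}
wrist {'vertical_fov': 61.03923284179451, 'cx': 251.7085213007958, 'cy': 193.4581227915395, 'eye': array([0.06619763, 0.62632521, 0.37382619]), 'attitude': array([2.80661887e+00, 1.39827762e-03, 1.32918820e+00])}
```

View pics/side0.png

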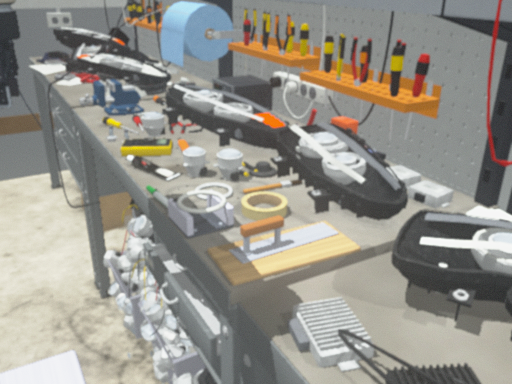

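View pics/top0.png

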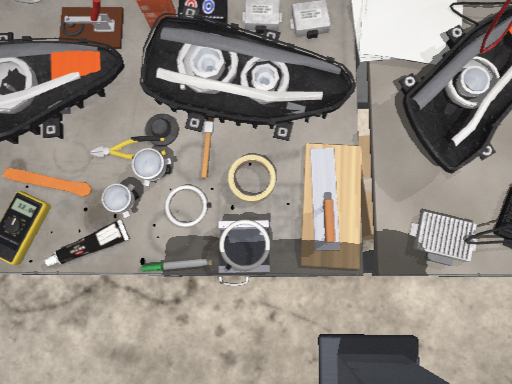

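View pics/wrist0.png

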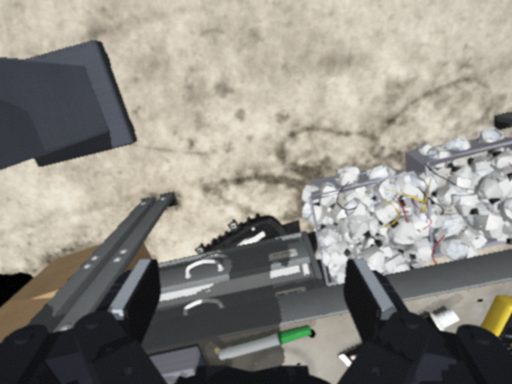

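```bash
python3 - <<'E'
from h import *
d=ld('top0.png'); c=d['img'][120:300,150:390]
cv2.imwrite('pics/topz.png',cv2.resize(c,None,fx=3.2,fy=3.2,interpolation=cv2.INTER_CUBIC))
d=ld('side0.png'); c=d['img'][150:300,130:380]
cv2.imwrite('pics/sidez.png',cv2.resize(c,None,fx=3.2,fy=3.2,interpolation=cv2.INTER_CUBIC))
E
```

```text
(no output)
```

View pics/topz.png

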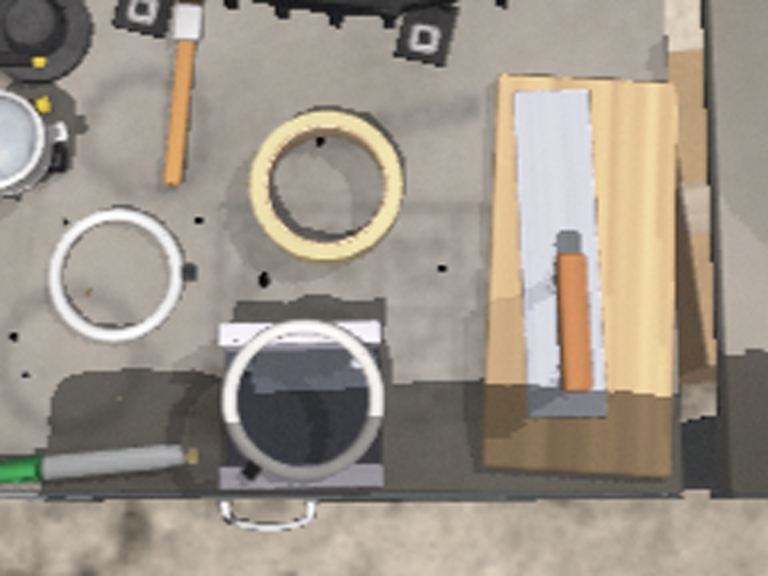

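View pics/sidez.png

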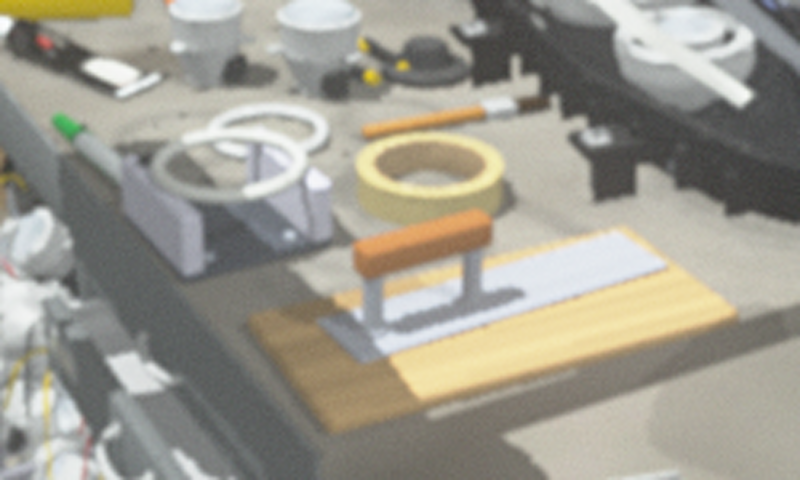

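```bash
python3 - <<'E'
from h import *
d=ld('top0.png')
def P(L,z):
    return np.array([onz(d,150+(x+.5)/3.2-.5,120+(y+.5)/3.2-.5,z)[:2] for x,y in L])*1000
np.set_printoptions(precision=1,suppress=True)
b=P([(500,73),(677,83),(670,478),(483,467)],.01);print('board',b.tolist(),b.mean(0))
s=P([(514,91),(590,90),(607,416),(528,416)],.013);print('sheet',s.tolist())
tip=(s[0]+s[1])/2;tail=(s[2]+s[3])/2;v=tip-tail;print(tip,tail,np.linalg.norm(v),np.degrees(np.arctan2(v[1],v[0])),'org',tail+v*55/215)
hb=P([(559,253),(584,253),(592,389),(565,391)],.067);v=hb[:2].mean(0)-hb[2:].mean(0);print('handle',hb.mean(0),np.degrees(np.arctan2(v[1],v[0])))
print('rails',P([(219,323),(381,321),(219,346),(383,346),(219,465),(383,464),(219,488),(383,486)],.045).round(1))
print('ring',P([(303,400),(223,400),(384,400),(303,320),(303,480),(250,470)],.054))
print('tape',P([(252,185),(403,185),(327,107)],.025), 'spare',P([(117,275)],.009),'edge',P([(300,495)],0))
E
```

```text
board [[667.5155256958336, 288.794426284956], [660.4636365478809, 171.8537178532558], [402.300922230098, 185.7769738194751], [408.7026486149955, 303.3441861943054]] [534.7 237.4]
sheet [[654.2135748986825, 280.0223337650917], [654.8370869430073, 229.9236068880506], [440.8566138525423, 224.7594786703865], [440.7002492748379, 274.68799223194173]]
[654.5 255. ] [440.8 249.7] 213.81134546972677 1.406797309342004 org [495.5 251.1]
handle [494.8 251.4] 1.5185728683893018
rails [[495.8 468.5]
 [497.2 368. ]
 [481.5 468.2]
 [481.7 366.8]
 [408.7 466.7]
 [409.7 366.8]
 [394.9 466.4]
 [396.5 366.8]]
ring [[447.8 415.4]
 [447.6 464.1]
 [447.9 366.2]
 [496.7 415.9]
 [399.9 414.9]
 [405.7 446.9]]
tape [[587.9 451.3]
 [587.9 353.8]
 [640.  403.2]] spare [[531.4 539.9]] edge [[390.7 419.5]]
```

```bash
cat >> h.py <<'E'
def plan(x,y,z,yaw,roll=None):
    s=bot.read_state(); p=np.array(s['tool_pos'])*1000; R0=R.from_euler('xyz',s['orientation'])
    Rt=R.from_euler('xyz',[-np.pi/2,0,np.radians(yaw)])
    t=R0.inv().apply(np.array([x,y,z])-p); r=np.degrees((R0.inv()*Rt).as_rotvec())
    n=max(np.linalg.norm(t)/41.7,np.linalg.norm(r)/7.16)
    print('now',p.round(1),np.degrees(s['orientation']).round(2),'F',s['contact_force'].round(2),'w',round(s['gripper_width'],3),'t',round(s['t'],2))
    print('shift',t.round(1),'turn',r.round(2),'rows>=',round(n,1))
E
python3 - <<'E'
from h import *
plan(495,251.5,150,1.5)
E
```

```text
now [149.  606.6 230.7] [-90.07  -0.   -13.8 ] F [-0.54 -0.51  0.91] w 1.002 t 0.15
shift [ 420.7   81.  -262.3] turn [  0.07 -15.3   -0.  ] rows>= 12.0
```

Request:
{"name": "jog_arm", "arguments": {"deltas": "20 2 -12 0 -1 0;50 5 -31 0 -2 0;80 8 -50 0 -3 0;110 12 -69 0 -4 0;140 18 -87 0 -5 0;170 24 -106 0 -6 0;200 30 -125 0 -7 0;230 36 -143 0 -8 0;260 42 -162 0 -9 0;290 48 -181 0 -10 0;320 54 -200 0 -11 0;350 62 -218 0 -12 0;380 70 -237 0 -13.5 0;405 77 -253 0 -15 0;417 80 -260 0 -15.3 0;420.7 81 -262.3 0 -15.3 0;420.7 81 -262.3 0 -15.3 0;420.7 81 -262.3 0 -15.3 0"}}

```text
t: 1.65
tool_pos: [0.4942, 0.2525, 0.15]
orientation: [-1.572, 0.001, 0.027]
contact_force: [-0.4, 0.7, -0.6]
gripper_width: 1.001
```

```bash
python3 - <<'E'
from h import *
plan(495,251.5,37,1.5)
grab('wrist','wrist1.png')
d=ld('wrist1.png')
print(d['eye'],d['attitude'])
E
```

```text
now [494.2 252.5 150. ] [-9.004e+01  5.000e-02  1.540e+00] F [-0.38  0.67 -0.65] w 1.001 t 1.65
shift [  0.9 113.   -0.9] turn [ 0.04  0.04 -0.05] rows>= 2.7
[0.40909938 0.24963958 0.29334916] [2.80761996e+00 5.59972714e-04 1.59676840e+00]
```

View pics/wrist1.png

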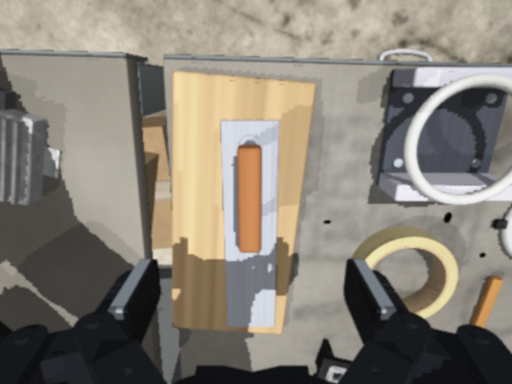

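```bash
python3 - <<'E'
from h import *
d=ld('wrist1.png')
for u,v in [(238,146),(261,146),(238,251),(261,251)]: print((onz(d,u,v,.067)*1000).round(1))
m=d['img'].astype(int)
for u,v in [(402,77),(383,190)]: print('rail',(onz(d,u,v,.045)*1000).round(1))
E
```

```text
[452.7 241.   67. ]
[452.3 257.1  67. ]
[535.6 242.1  67. ]
[535.1 260.1  67. ]
rail [404.  357.3  45. ]
rail [489.5 357.2  45. ]
```

Both views agree on the handle (about 494.5, 251, yaw 1.5°). Next I descend and grip.

Request:
{"name": "jog_arm", "arguments": {"deltas": "0 15 -0.5 0 0 0;0.4 40 -1 0 0 0;0.4 65 -1.3 0 0 0;0.4 88 -1.3 0 0 0;0.4 103 -1.3 0 0 0;0.4 110 -1.3 0 0 0;0.4 113 -1.3 0 0 0;0.4 113 -1.3 0 0 0"}}

```text
t: 2.37
tool_pos: [0.4938, 0.2526, 0.0372]
orientation: [-1.571, 0.001, 0.029]
contact_force: [0.6, 0.3, -0.5]
gripper_width: 1.003
```

Request:
{"name": "jog_arm", "arguments": {"deltas": "0 0 0 0 0 0;0 0 0 0 0 0;0 0 0 0 0 0;0 0 0 0 0 0;0 0 0 0 0 0;0 0 0 0 0 0;0 0 0 0 0 0;0 0 0 0 0 0;0 0 0 0 0 0;0 0 0 0 0 0", "fingers": 0, "squeeze": 90}}

```text
t: 3.2
tool_pos: [0.4941, 0.2526, 0.0377]
orientation: [-1.571, 0.0, 0.029]
contact_force: [-1.6, -1.4, 5.6]
gripper_width: 0.191
```

```bash
python3 - <<'E'
from h import *
plan(495,251.5,37,1.5)
E
```

```text
now [494.1 252.6  37.7] [-9.00e+01  3.00e-02  1.67e+00] F [-1.56 -1.38  5.59] w 0.191 t 3.2
shift [ 0.8  0.7 -1.2] turn [-0.    0.17 -0.03] rows>= 0.0
```

Gripped: opening 0.191 is about 16 mm on the bar. Lifting straight up.

Request:
{"name": "jog_arm", "arguments": {"deltas": "0 -5 0 0 0 0;0 -15 0 0 0 0;0 -28 0 0 0 0;0 -42 0 0 0 0;0 -56 0 0 0 0;0 -68 0 0 0 0;0 -77 0 0 0 0;0 -80 0 0 0 0;0 -80 0 0 0 0;0 -80 0 0 0 0"}}

```text
t: 4.03
tool_pos: [0.494, 0.2525, 0.1175]
orientation: [-1.571, 0.001, 0.029]
contact_force: [-0.5, 0.5, -1.4]
gripper_width: 0.194
```

```bash
python3 - <<'E'
from h import *
plan(446,180,118,90.8)
grab('side','side2.png'); grab('wrist','wrist2.png')
E
```

```text
now [494.  252.5 117.5] [-9.00e+01  4.00e-02  1.67e+00] F [-0.47  0.46 -1.43] w 0.194 t 4.03
shift [-50.   -0.4 -71.1] turn [-3.000e-02 -8.913e+01 -4.000e-02] rows>= 12.4
```

View pics/side2.png

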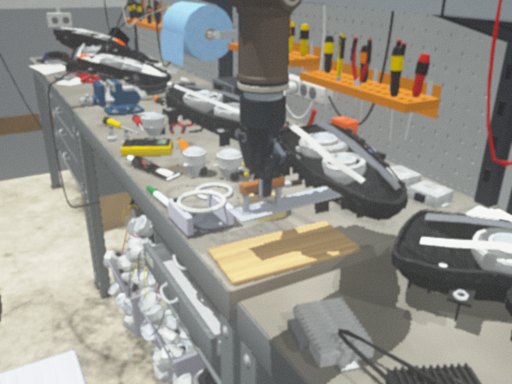

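View pics/wrist2.png

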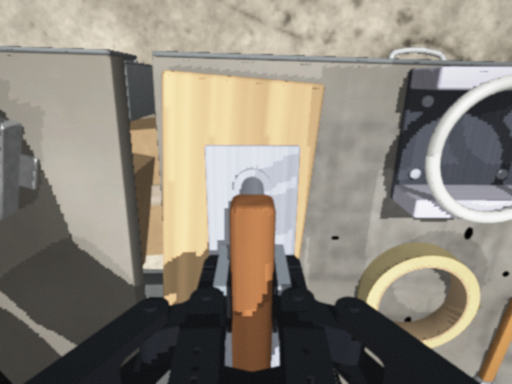

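```bash
python3 - <<'E'
from h import *
d=ld('side2.png')
for x in (654.5,440):
  for yy in (25,-25):
    p=[x/1000,(254.5 if x>600 else 250)/1000+yy/1000,.093]; print(proj(d,p)*0+ (proj(d,p)-[200,160])*6)
c=d['img'][160:250,200:350]
cv2.imwrite('pics/side2z.png',cv2.resize(c,None,fx=5,fy=5,interpolation=cv2.INTER_CUBIC))
for x in (654.5,440): print((proj(d,[x/1000,.227,.093])-[200,160])*5)
E
```

```text
[753.06948393 151.91436022]
[849.46803337 207.9355302 ]
[167.33961886 292.31301326]
[247.2108549 362.1693552]
[712.08983279 175.72028827]
[203.22230748 299.37048125]
```

View pics/side2z.png

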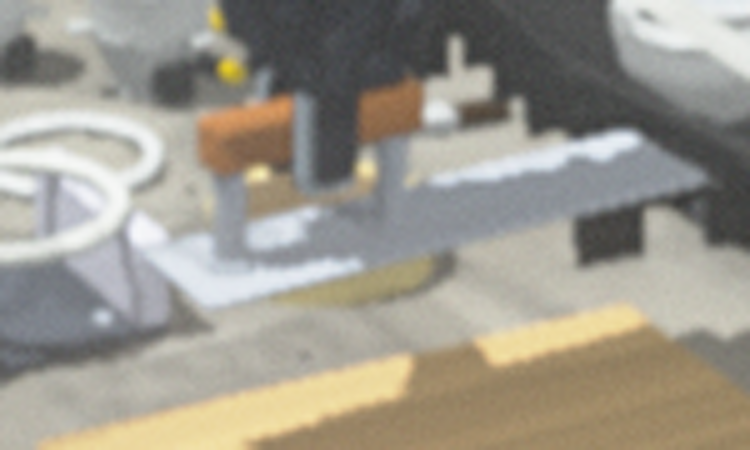

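Request:
{"name": "jog_arm", "arguments": {"deltas": "-1 0 -2 0 -2 0;-3 0 -5 0 -6 0;-6 0 -9 0 -11 0;-10 0 -14 0 -17 0;-14 0 -19 0 -23 0;-18 0 -25 0 -29 0;-22 0 -31 0 -35 0;-26 0 -37 0 -41 0;-30 0 -43 0 -47 0;-34 0 -48 0 -53 0;-38 0 -53 0 -59 0;-41 0 -58 0 -65 0;-44 0 -62 0 -71 0;-46 0 -65 0 -77 0;-48 0 -68 0 -82 0;-49 0 -70 0 -86 0;-50 0 -71 0 -88.5 0;-50 0 -71 0 -89.1 0;-50 0 -71 0 -89.1 0;-50 0 -71 0 -89.1 0"}}

```text
t: 5.8
tool_pos: [0.4457, 0.1799, 0.1168]
orientation: [-1.569, 0.001, 1.583]
contact_force: [-0.1, 1.3, -1.3]
gripper_width: 0.198
```

```bash
python3 - <<'E'
from h import *
plan(446,180,55,90.6)
print(bot.read_state()['joint_pos'].round(2))
grab('top','top3.png');d=grab('side','side3.png');grab('wrist','wrist3.png')
E
```

```text
now [445.7 179.9 116.8] [-8.988e+01  4.000e-02  9.069e+01] F [-0.13  1.25 -1.29] w 0.198 t 5.8
shift [ 0.1 61.8 -0.4] turn [-0.12  0.09 -0.04] rows>= 1.5
[-0.29  0.32 -0.23  2.05  0.1   0.78  2.57]
```

View pics/top3.png

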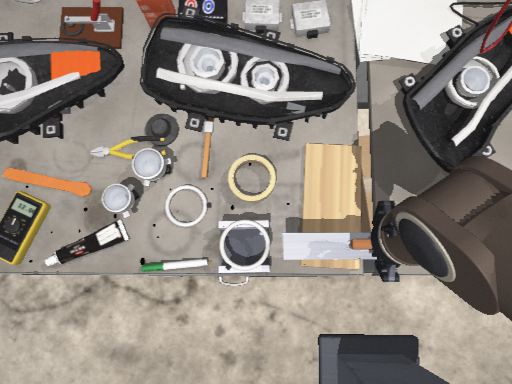

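View pics/wrist3.png

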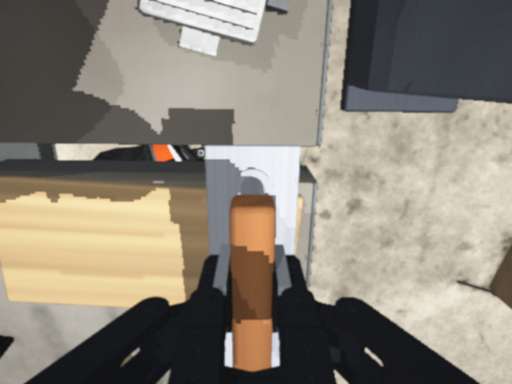

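View pics/side3.png

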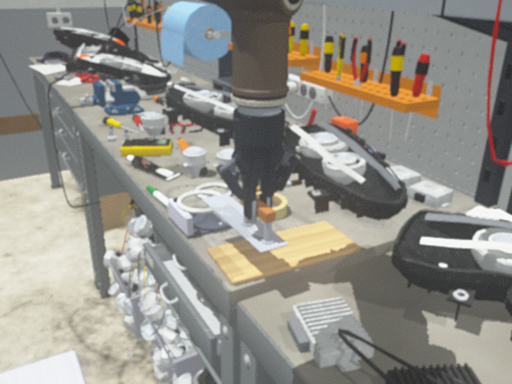

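```bash
python3 - <<'E'
from h import *
d=ld('top3.png')
c=d['img'][190:290,200:400]
cv2.imwrite('pics/top3z.png',cv2.resize(c,None,fx=4,fy=4,interpolation=cv2.INTER_CUBIC))
d=ld('side3.png')
c=d['img'][170:270,150:310]
cv2.imwrite('pics/side3z.png',cv2.resize(c,None,fx=5,fy=5,interpolation=cv2.INTER_CUBIC))
for x,y in ((421,125),(471,125),(421,340),(471,340)): print((proj(d,[x/1000,y/1000,.093])-[150,170])*5)
E
```

```text
[555.85909979 402.53385682]
[697.45015414 362.69505121]
[264.34718316 135.50817607]
[386.90213768 109.69765464]
```

View pics/top3z.png

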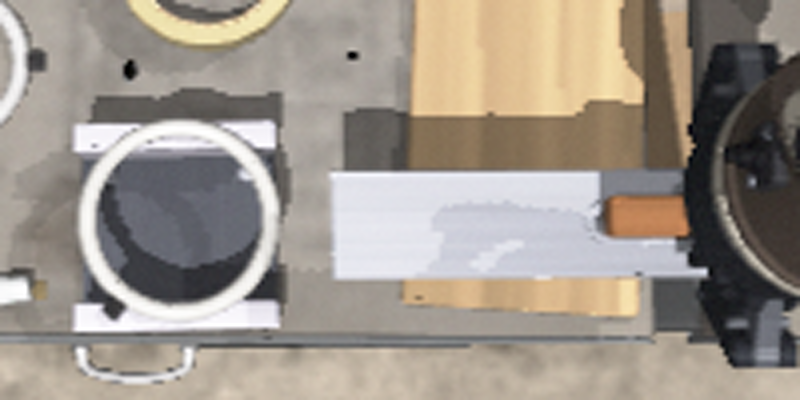

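View pics/side3z.png

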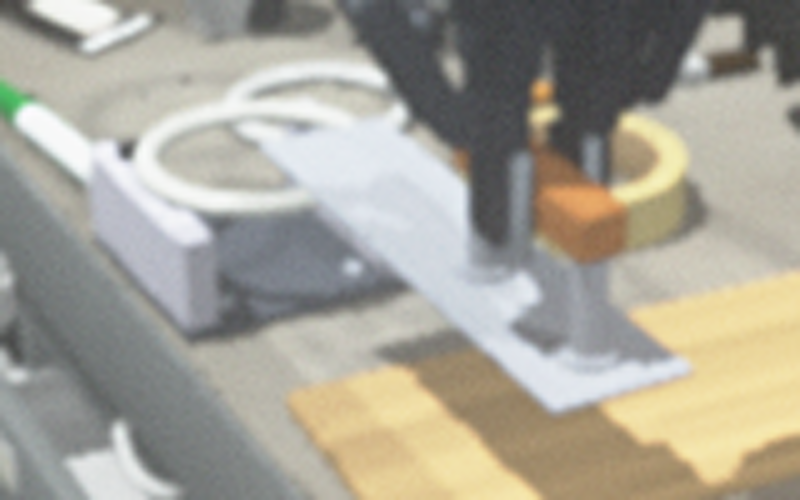

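```bash
python3 - <<'E'
from h import *
d=ld('top3.png')
def q(x,y,z): return (onz(d,200+(x+.5)/4-.5,190+(y+.5)/4-.5,z)[:2]*1000).round(1)
print('tip',q(331,171,.093),q(335,278,.093)); print('back',q(598,170,.093),q(600,279,.093))
print('rails',[q(*a,.045) for a in ((76,124),(278,124),(76,152),(278,150),(78,304),(278,302),(76,330),(278,328))])
print('ring',[q(*a,.05) for a in ((78,220),(279,220),(178,119),(178,322),(113,310))])
E
```

```text
tip [468.2 342.8] [419.  341.2]
back [469.  219.2] [419.  219.9]
rails [array([495.7, 467.5]), array([495.9, 367.2]), array([481.8, 467.2]), array([483. , 367.2]), array([407.5, 464.7]), array([408.8, 367.2]), array([395. , 465.4]), array([396.3, 367.2])]
ring [array([447.9, 464.9]), array([448.2, 366.7]), array([497.7, 416.5]), array([399. , 415.5]), array([404.6, 447.1])]
```

Request:
{"name": "jog_arm", "arguments": {"deltas": "0 5 -0.2 0 0 0;0 15 -0.5 0 0 0;0 27 -0.8 0 0 0;0 39 -0.8 0 0 0;0 50 -0.8 0 0 0;0 58 -0.8 0 0 0;0 63 -0.8 0 0 0;0 64 -0.8 -0.1 0 0;0 64 -0.8 -0.1 0 0;0 64 -0.8 -0.1 0 0"}}

```text
t: 6.78
tool_pos: [0.4467, 0.1802, 0.0533]
orientation: [-1.571, 0.0, 1.584]
contact_force: [-0.1, -0.2, -1.1]
gripper_width: 0.198
```

```bash
python3 - <<'E'
from h import *
plan(446.7,310,53,90.6)
d=grab('side','side4.png')
c=d['img'][170:270,150:310]
cv2.imwrite('pics/side4z.png',cv2.resize(c,None,fx=5,fy=5,interpolation=cv2.INTER_CUBIC))
E
```

```text
now [446.7 180.2  53.3] [-9.002e+01  3.000e-02  9.073e+01] F [-0.07 -0.16 -1.05] w 0.198 t 6.78
shift [129.8   0.2  -1.7] turn [ 0.02  0.13 -0.03] rows>= 3.1
```

View pics/side4z.png

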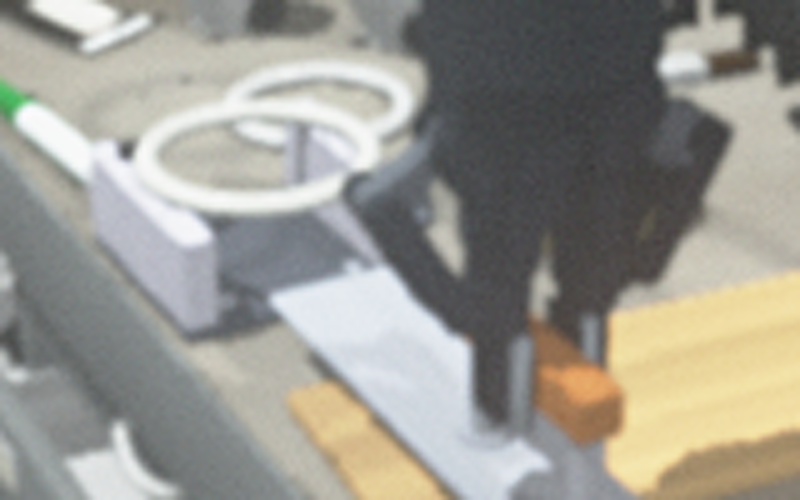

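Blade tip (about (325,285) in the zoom) sits in front of the gap, well below the ring. Slide in, along the rails.

Request:
{"name": "jog_arm", "arguments": {"deltas": "3 0 0 0 0 0;10 0 -0.2 0 0 0;20 0 -0.4 0 0 0;30 0 -0.6 0 0 0;40 0 -0.8 0 0 0;50 0 -1 0 0 0;60 0 -1 0 0 0;70 0 -1.2 0 0 0;80 0 -1.2 0 0 0;90 0 -1.4 0 0 0;100 0 -1.5 0 0 0;110 0 -1.6 0 0 0;119 0 -1.7 0 0 0;126 0 -1.7 0 0 0;129 0 -1.7 0 0 0;130 0 -1.7 0 0 0;130 0 -1.7 0 0 0;130 0 -1.7 0 0 0"}}

```text
t: 8.33
tool_pos: [0.4469, 0.3096, 0.0533]
orientation: [-1.571, 0.001, 1.583]
contact_force: [0.5, -0.3, -3.1]
gripper_width: 0.193
```

```bash
python3 - <<'E'
from h import *
plan(446.7,310,100,90.6)
d=grab('top','top5.png')
c=d['img'][190:290,200:400]
cv2.imwrite('pics/top5z.png',cv2.resize(c,None,fx=4,fy=4,interpolation=cv2.INTER_CUBIC))
E
```

```text
now [446.9 309.6  53.3] [-9.004e+01  5.000e-02  9.070e+01] F [ 0.48 -0.34 -3.14] w 0.193 t 8.33
shift [  0.4 -46.7   0.2] turn [ 0.04  0.1  -0.05] rows>= 1.1
```

View pics/top5z.png

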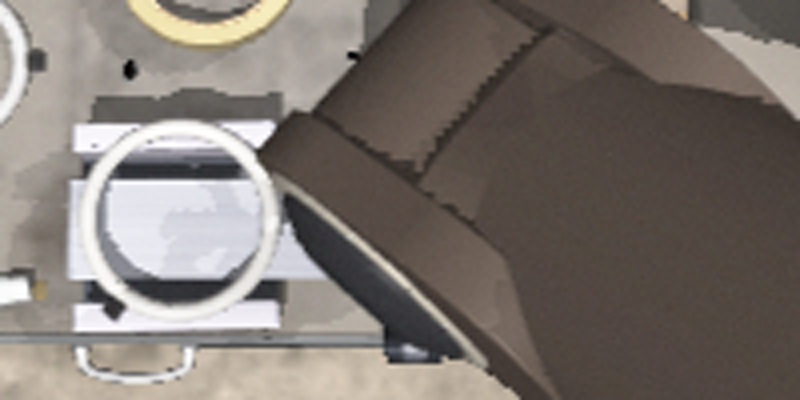

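Blade is through the gap and centred (rows 180–278, gap 152–303), ring untouched. Lift gently.

Request:
{"name": "jog_arm", "arguments": {"deltas": "0 -2 0 0 0 0;0 -5 0 0 0 0;0 -8 0 0 0 0;0 -11 0 0 0 0;0 -13 0 0 0 0;0 -15 0 0 0 0;0 -17 0 0 0 0;0 -19 0 0 0 0;0 -21 0 0 0 0;0 -24 0 0 0 0;0 -27 0 0 0 0;0 -31 0 0 0 0;0 -35 0 0 0 0;0 -39 0 0 0 0;0 -43 0 0 0 0;0 -47 0 0 0 0;0 -50 0 0 0 0;0 -52 0 0 0 0;0 -52 0 0 0 0;0 -52 0 0 0 0"}}

```text
t: 10.05
tool_pos: [0.4469, 0.3096, 0.1054]
orientation: [-1.572, 0.001, 1.583]
contact_force: [-0.3, -0.6, -1.9]
gripper_width: 0.195
```

```bash
python3 - <<'E'
from h import *
plan(446.7,310,100,90.6)
d=grab('top','top6.png')
c=d['img'][190:290,200:400]
cv2.imwrite('pics/top6z.png',cv2.resize(c,None,fx=4,fy=4,interpolation=cv2.INTER_CUBIC))
d=grab('side','side6.png')
c=d['img'][150:250,130:290]
cv2.imwrite('pics/side6z.png',cv2.resize(c,None,fx=5,fy=5,interpolation=cv2.INTER_CUBIC))
E
```

```text
now [446.9 309.6 105.4] [-9.004e+01  5.000e-02  9.069e+01] F [-0.34 -0.59 -1.86] w 0.195 t 10.05
shift [0.4 5.4 0.2] turn [ 0.04  0.09 -0.05] rows>= 0.1
```

View pics/top6z.png

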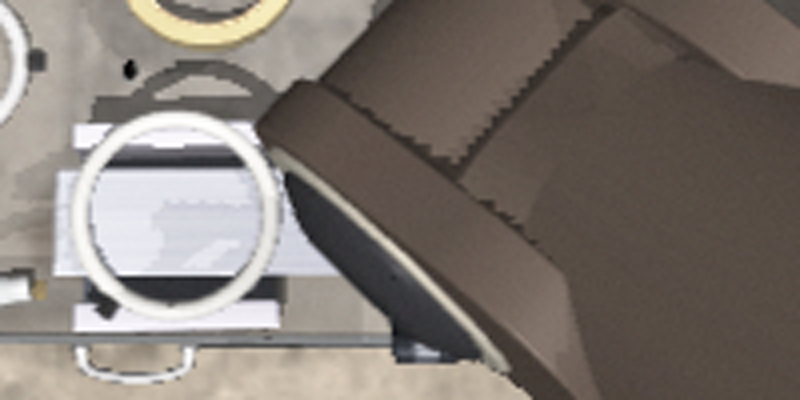

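View pics/side6z.png

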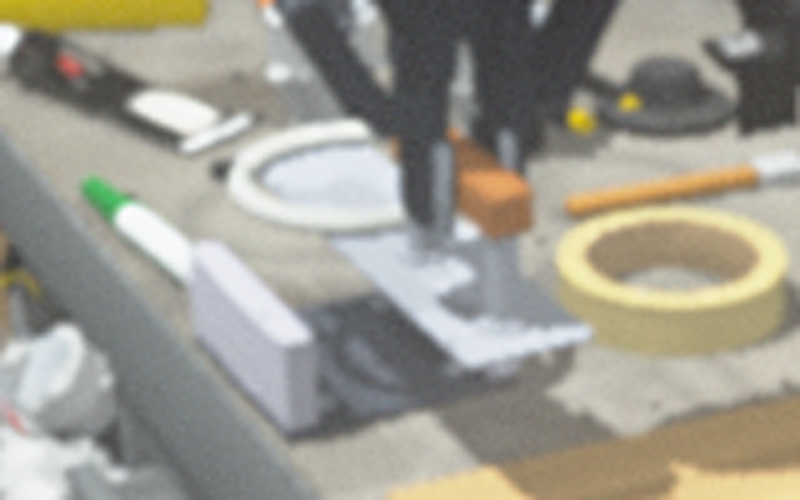

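Ring lies centred on the blade, flat and clear of the rack. Now carry it back over the board with a slow turn, in two halves.

Request:
{"name": "jog_arm", "arguments": {"deltas": "-1 0 0 0 0.4 0;-2 0 -1 0 1.2 0;-4 0 -2 0 2.5 0;-6 0 -3 0 4.5 0;-8 0 -4 0 7 0;-10 0 -5 0 10 0;-12 0 -6 0 13 0;-15 0 -7 0 16 0;-17 0 -8 0 19 0;-19 0 -9 0 22 0;-21 0 -10 0 25 0;-23 0 -12 0 28 0;-25 0 -13 0 31 0;-28 0 -14 0 34 0;-30 0 -15 0 37 0;-32 0 -16 0 40 0;-33 0 -17 0 42.5 0;-34 0 -17 0 44.5 0;-35 0 -17 0 45.6 0;-35 0 -17 0 46 0"}}

```text
t: 11.82
tool_pos: [0.4642, 0.2743, 0.1051]
orientation: [-1.572, 0.001, 0.778]
contact_force: [0.6, 0.2, -2.0]
gripper_width: 0.197
```

```bash
python3 - <<'E'
from h import *
plan(481.5,241,105.5,-3)
grab('side','side7.png')
E
```

```text
now [464.2 274.3 105.1] [-9.007e+01  4.000e-02  4.459e+01] F [ 0.58  0.22 -1.97] w 0.197 t 11.82
shift [-11.1  -0.3 -35.9] turn [ 8.000e-02  4.759e+01 -1.000e-02] rows>= 6.6
```

View pics/side7.png

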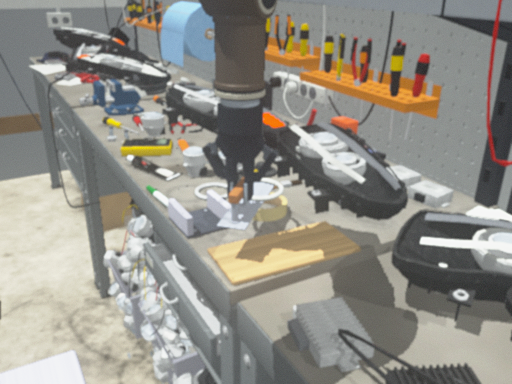

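Ring (about (265,190)) still rides on the blade. Second half.

Request:
{"name": "jog_arm", "arguments": {"deltas": "0 0 -1 0 0.5 0;0 0 -2 0 1.3 0;-1 0 -3 0 2.6 0;-1 0 -4 0 4.6 0;-2 0 -6 0 7.2 0;-2 0 -8 0 10.2 0;-3 0 -10 0 13.3 0;-4 0 -12 0 16.4 0;-4 0 -14 0 19.5 0;-5 0 -17 0 22.6 0;-6 0 -19 0 25.7 0;-7 0 -22 0 28.8 0;-7 0 -24 0 31.9 0;-8 0 -26 0 35 0;-9 0 -28 0 38 0;-10 0 -30 0 41 0;-10 0 -32 0 43.8 0;-11 0 -34 0 46 0;-11 0 -36 0 47.2 0;-11 0 -36 0 47.6 0"}}

```text
t: 13.53
tool_pos: [0.482, 0.2408, 0.1052]
orientation: [-1.572, -0.001, -0.054]
contact_force: [0.3, -0.3, -1.9]
gripper_width: 0.191
```

Request:
{"name": "jog_arm", "arguments": {"deltas": "0 0 0 0 0 0;0 0 0 0 0 0"}}

```text
t: 13.7
tool_pos: [0.482, 0.2408, 0.1053]
orientation: [-1.572, -0.001, -0.053]
contact_force: [0.3, 0.1, -2.0]
gripper_width: 0.195
```

```bash
python3 - <<'E'
from h import *
plan(481.5,241,38,-3)
d=grab('top','top8.png')
c=d['img'][110:290,220:400]
cv2.imwrite('pics/top8z.png',cv2.resize(c,None,fx=3.3,fy=3.3,interpolation=cv2.INTER_CUBIC))
grab('wrist','wrist8.png');d=grab('side','side8.png')
c=d['img'][150:290,180:380]
cv2.imwrite('pics/side8z.png',cv2.resize(c,None,fx=4,fy=4,interpolation=cv2.INTER_CUBIC))
E
```

```text
now [482.  240.8 105.3] [-9.007e+01 -4.000e-02 -3.050e+00] F [ 0.35  0.09 -1.97] w 0.195 t 13.7
shift [-0.5 67.3  0.3] turn [ 0.07 -0.05  0.04] rows>= 1.6
```

View pics/top8z.png

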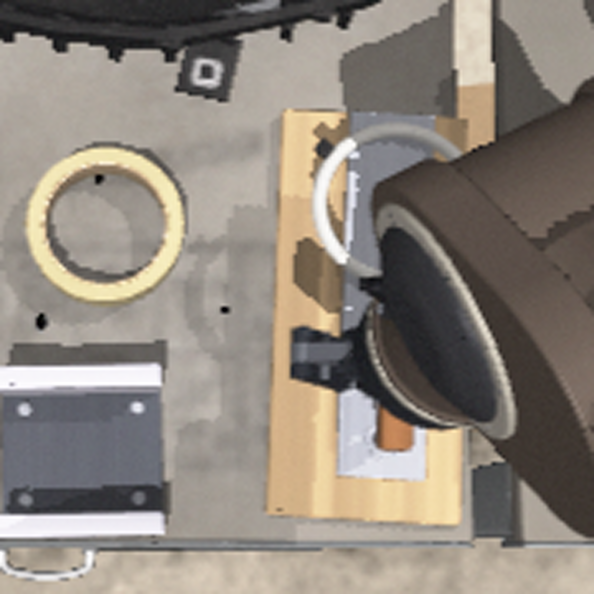

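View pics/wrist8.png

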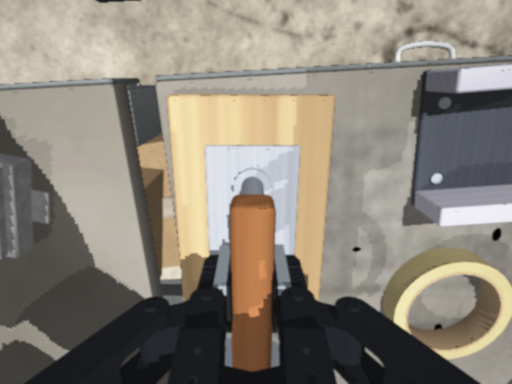

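View pics/side8z.png

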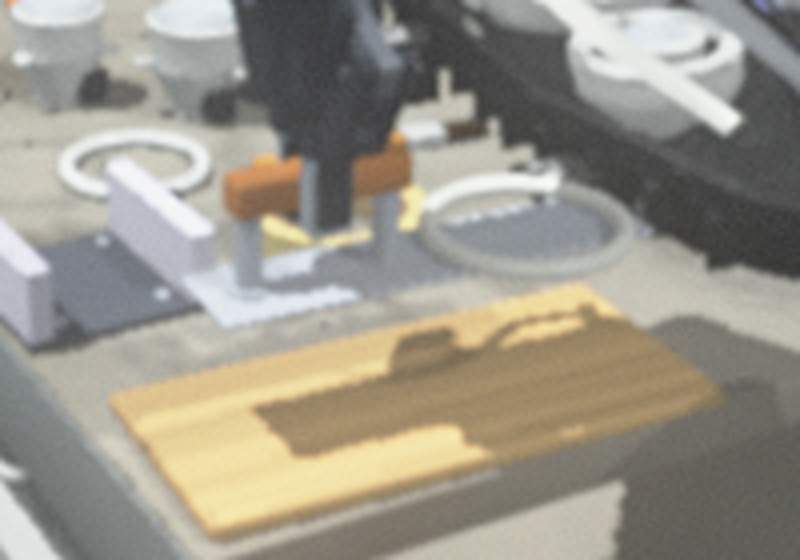

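```bash
python3 - <<'E'
from h import *
d=ld('top8.png')
def q(x,y,z): return (onz(d,220+(x+.5)/3.3-.5,110+(y+.5)/3.3-.5,z)[:2]*1000).round(1)
print('tip',q(345,112,.081),q(440,113,.081),'tail',q(338,474,.081),q(425,478,.081))
print('board',q(281,108,.01),q(267,513,.01),q(461,525,.01))
print('ring',q(314,200,.09),q(412,121,.09),q(370,275,.09),q(324,147,.085))
E
```

```text
tip [643.1 259.8] [642.4 203.8] tail [430.4 268.5] [428.3 219.5]
board [667.7 291.1] [409.7 303.4] [402.9 185.1]
ring [587.5 280.2] [634.9 222.2] [543.3 248.9] [620.6 273.2]
```

Lifter is centred over the board (tail about x 429, tip 643; board about 406 to 664). Lower it.

Request:
{"name": "jog_arm", "arguments": {"deltas": "0 2 0 0 0 0;0 6 0 0 0 0;0 11 0 0 0 0;0 17 0 0 0 0;0 23 0 0 0 0;0 29 0 0 0 0;0 35 0 0 0 0;0 41 0 0 0 0;0 46 0 0 0 0;0 51 0 0 0 0;0 55 0 0 0 0;0 58.5 0 0 0 0;0 61 0 0 0 0;0 63 0 0 0 0;0 64.5 0 0 0 0;0 65.5 0 0 0 0;0 66.3 0 0 0 0;0 67 0 0 0 0;0 67 0 0 0 0;0 67 0 0 0 0"}}

```text
t: 15.52
tool_pos: [0.4819, 0.2408, 0.0383]
orientation: [-1.572, -0.001, -0.053]
contact_force: [-0.2, 0.3, -1.3]
gripper_width: 0.198
```

```bash
python3 - <<'E'
from h import *
plan(481.5,241,37.5,-3); print(bot.read_state()['wrist_torque'])
d=grab('side','side9.png')
c=d['img'][150:290,180:380]
cv2.imwrite('pics/side9z.png',cv2.resize(c,None,fx=4,fy=4,interpolation=cv2.INTER_CUBIC))
E
```

```text
now [481.9 240.8  38.3] [-9.007e+01 -3.000e-02 -3.050e+00] F [-0.16  0.32 -1.26] w 0.198 t 15.52
shift [-0.5  0.8  0.2] turn [ 0.07 -0.05  0.03] rows>= 0.0
[-0.01775     0.09442968  0.0022467 ]
```

View pics/side9z.png

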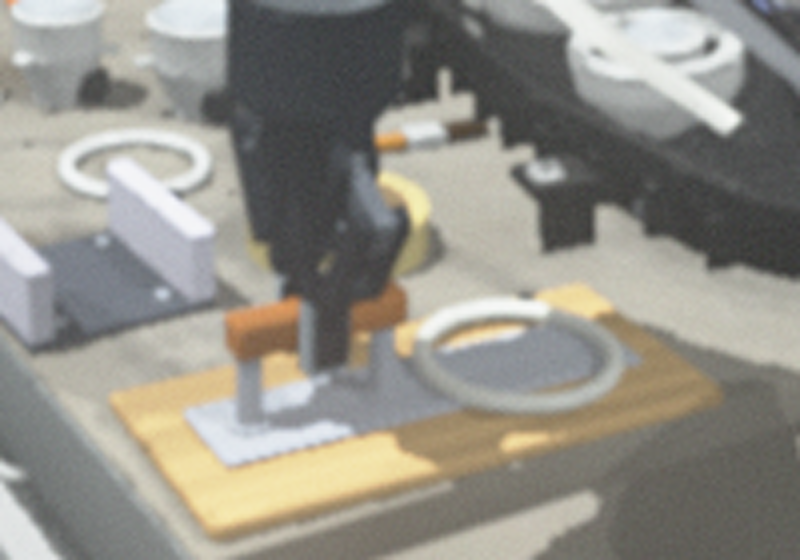

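Barely touching. Lower slightly more until the force shows contact.

Request:
{"name": "jog_arm", "arguments": {"deltas": "0 0.4 0 0 0 0;0 0.8 0 0 0 0;0 1.2 0 0 0 0;0 1.2 0 0 0 0;0 1.2 0 0 0 0"}}

```text
t: 15.98
tool_pos: [0.4821, 0.2408, 0.0378]
orientation: [-1.572, -0.001, -0.053]
contact_force: [-2.0, -0.9, 5.6]
gripper_width: 0.193
```

Contact is firm (+5.6 N). Release.

Request:
{"name": "jog_arm", "arguments": {"deltas": "0 0 0 0 0 0;0 0 0 0 0 0;0 0 0 0 0 0;0 0 0 0 0 0;0 0 0 0 0 0;0 0 0 0 0 0;0 0 0 0 0 0;0 0 0 0 0 0", "fingers": 0.7}}

```text
t: 16.65
tool_pos: [0.4821, 0.2408, 0.0377]
orientation: [-1.572, -0.001, -0.053]
contact_force: [0.4, 0.2, -0.3]
gripper_width: 0.697
```

Request:
{"name": "jog_arm", "arguments": {"deltas": "0 -3 0 0 0 0;0 -10 0 0 0 0;0 -22 0 0 0 0;0 -40 0 0 0 0;0 -60 0 0 0 0;0 -80 0 0 0 0;0 -100 0 0 0 0;0 -120 0 0 0 0;0 -138 0 0 0 0;0 -148 0 0 0 0;0 -150 0 0 0 0;0 -150 0 0 0 0"}}

```text
t: 17.65
tool_pos: [0.4821, 0.241, 0.1882]
orientation: [-1.571, -0.002, -0.053]
contact_force: [-0.1, 0.3, 0.1]
gripper_width: 0.695
```

```bash
python3 - <<'E'
from h import *
plan(300,241,230,-3)
d=grab('wrist','wrist10.png')
d=grab('side','side10.png')
c=d['img'][150:290,180:380]
cv2.imwrite('pics/side10z.png',cv2.resize(c,None,fx=4,fy=4,interpolation=cv2.INTER_CUBIC))
E
```

```text
now [482.1 241.  188.2] [-90.    -0.1   -3.06] F [-0.11  0.33  0.08] w 0.695 t 17.65
shift [-181.8  -42.1   -9.7] turn [ 0.   -0.06  0.1 ] rows>= 4.5
```

View pics/side10z.png

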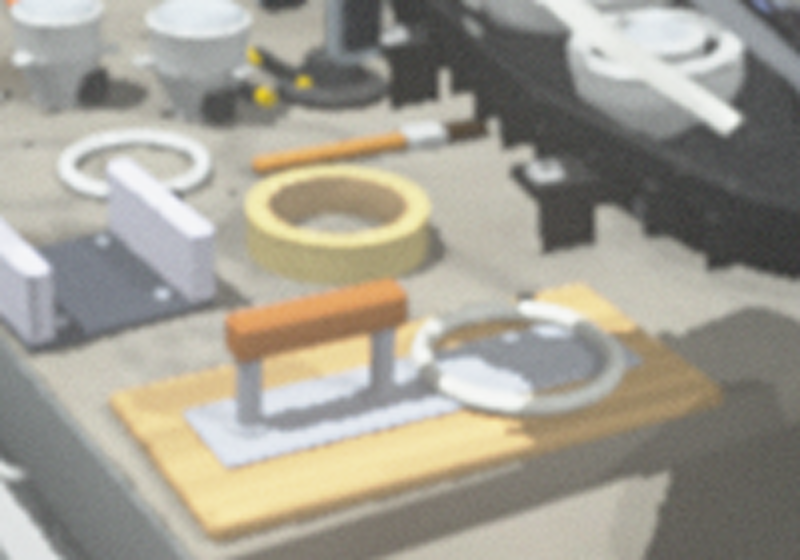

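View pics/wrist10.png

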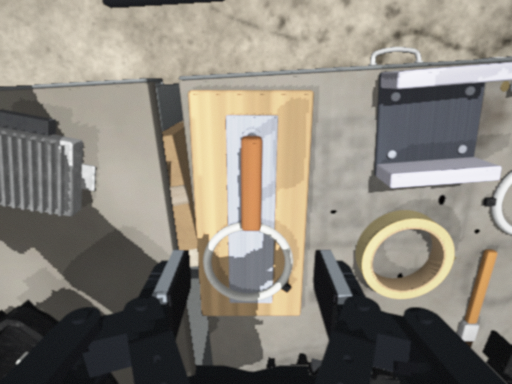

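```bash
python3 - <<'E'
from h import *
d=ld('wrist10.png')
q=lambda u,v,z:onz(d,u,v,z)[:2]*1000
tail=(q(226,115,.013)+q(276,115,.013))/2; hb=(q(252,137,.067)+q(251,231,.067))/2
top=q(248,222,.022);bot_=q(248,301,.022);l=q(204,262,.022);r=q(291,262,.022)
c=(l+r)/2; c[0]=(top[0]+bot_[0])/2; tab=q(287,287,.018)
v=tab-c; o=c+4*v/np.linalg.norm(v)
a=np.radians(-3.05); ex=np.array([np.cos(a),np.sin(a)]);ey=np.array([-ex[1],ex[0]])
org=tail+55*ex
print(tail,hb,'org',org,'ring c',c,'o',o,'rel',(o-org)@ex,(o-org)@ey, 'diam',bot_-top,l-r)
print('tip',tail+215*ex)
E
```

```text
[428.69271223 242.57101098] [482.71192396 240.11590256] org [483.61480378 239.64460372] ring c [585.06760236 230.28411067] o [587.62912248 233.35634353] rel 104.20156262952798 -0.7450207934705391 diam [98.10358038 -5.68690989] [ -5.12124979 -94.38920285]
tip [643.38816102 231.13141894]
```

Ring origin lies at about (104, −1) mm in the lifter frame, well within limits. Robot is clear, so I hand in.

```bash
python3 - <<'E'
from h import *
print(bot.finish_job())
E
```

```text
the job is handed in; nothing more can be done
None
```

I gripped the lifter by its handle, slid the blade between the rails under the ring and lifted the ring off the rack. I then turned back, set the lifter down on the board, let go, raised the gripper 150 mm and handed the job in. `finish_job` gives no verdict, so the checks below come from my own pictures and force readings.

- **Lifter:** it lies flat by eye, with its tail near x = 429 mm and tip near x = 643 mm. The board runs from about 405 to 664 mm.
- **Ring:** it lies flat by eye on the blade, its origin at about (104, −1) mm in the lifter's frame. That is well inside the 75–150 mm and ±25 mm limits.
- **Bystanders:** the tape roll and the spare ring look unmoved; I saw no contact with either, but did not measure them again.
- **Gripper and time:** I saw no contact between the gripper and the ring. The fingers were clear at the end, with the tool force near zero, and the run took about 18 s.

No check failed. Positions found from different views differed by about 1–3 mm, except that two quick rail readings in the first wrist picture were about 10 mm off the top view. I did not use those two.

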